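# Open the damper and hold the telescopic suction nozzle fully out

### The arm

A 7-joint arm with a two-finger parallel gripper is mounted at the origin on the work surface. World frame = base frame: x ahead of the robot, y to its left, z up, the work surface at z = 0. Lengths are in m, angles in rad, forces in N, time in s.
With the tool pointing down it reaches from about 0.4 to 0.875 m from the base axis. Payload 19.3 kg.
Tool frame: the origin (TCP) lies at the centre of the arm's flange, where the gripper is bolted on; the fingertips stand 173 mm ahead of it and the grasp point (between the pads) lies 155 mm ahead of it (bot.grip_point_offset is the distance from the TCP to the grasp point, in m); z points along the fingers, x is the direction in which the jaws open and shut, and the axes are right-handed (so a half turn about z gives the same grasp; the last joint's range is limited). The gripper opens to 85 mm and grips with 20 to 120 N. Pads are 22 mm wide; open, the fingers measure 114 mm over their backs; the gripper's body (76 mm by 85 mm) begins 54 mm behind the grasp point. The pads swing forward as they close: fully open they stand 13 mm farther back than shut.
Start: joints at [1.145, 0.521, -0.036, 1.599, 0.021, 1.021, -0.113], TCP at [0.218, -0.586, 0.405] pointing down, gripper open.
Joint ranges: [-2.91, 2.91], [-0.3, 2.13], [-1.5, 1.42], [0.17, 2.43], [-1.26, 4.41], [0.16, 1.93], [-2.52, 2.52]. Speed limits (rad/s): [1.89, 1.89, 2.39, 2.39, 3.01, 3.01, 3.01].

### API

Orientations are given as [roll, pitch, yaw] about the fixed x, y, z axes, in that order (R = Rz(yaw) Ry(pitch) Rx(roll)).
In Python, from workcell import bot gives the robot as it stands.
- The arm moves only by the tool step_arm, never from a script. Its argument "plan" is a list that holds one entry, the list of rows, each a list of 4 numbers: the shift along the world's x, y, z in cm, then the turn about the world's z in rad. A call has 1 to 12 rows; each row is the pose to reach, as a shift and turn from the pose measured when the call began; what a row does not reach only later rows make up. A row lasts 1/12 s, in which the tool goes at most 41.7 mm and 7.16 degrees, less where a joint would pass 70% of its speed; a pose out of reach is approached as far as the arm can. A call with a gripper value outside its range is refused whole. "jaw" is the closure, from 0 (fully open) to 1 (shut), set as the call begins (left out, the last holds). The fingers move at their own pace and stop on an object; "force" is the grip in N (left out, the last holds). Time passes only in rows, so rows that repeat a pose let the fingers close. It gives the time, the measured TCP pose, the force and the opening at its end, in the units of the state.
- bot.observe(): the state, without advancing time (a new reading comes with each control period).
- bot.grab_frame(name): name is "side" or "top"; returns a dict with "pixels" (420x560x3 uint8, blue, green, red), "mtx" (3x3 intrinsics, pixels), "R" (3x3) and "t" (3): a world point X has camera coordinates R X + t. Camera axes: x right, y down, z forward; pixel columns grow to the right and rows downward; lengths in m; the calibration is good to about 2 mm. A picture is of the moment at which its call begins. There is no depth.
- bot.job_done(): hands the job in, once; it reports no verdict.
The state is a dict: "clock": time; "qpos": joint angles; "qd": joint speeds; "joint_efforts": joint torques, N m; "position": TCP position; "tool_rot": TCP orientation; "force": force on the tool from outside, world axes, zero at the start; "moment": the same for the moment, N m; "grip_width": finger opening in m.
Only numpy, scipy, OpenCV 4.12 (cv2) and the standard library are available. Lean on these libraries where they do the work, as an engineer would, in place of code of your own. Each camera call takes 0.05 s, during which the arm holds its last target.

### The job

Get the smoke extraction at the burner table ready: first turn the damper handle a quarter turn to its open stop, so that it lies in line with its duct. Then squeeze in the release button on the side of the telescopic suction nozzle and draw the nozzle straight up, past the first stop, to its second stop with both sections fully out. It slides back down when let go, so finish with the nozzle still gripped and held still at full height, and leave the burners and other things on the table where they are.

Things in the scene. Friction and masses are not known exactly. Their poses are not given: they have to be found in the camera images.
- damper_handle (a joint): Quarter-turn damper handle, rad: 0 = closed stop (across the duct), 1.571 = open stop (in line with it). Grows anticlockwise seen from above, stays where left, takes about 2 N at the knob. It sits on a low aluminium duct fixed to the table (60 mm thick at its middle, 205 mm long with its end flanges, top 80 mm above the table), left or right of the telescopic pipe.
- knob (a point): Centre of the upright round black knob at the end of the damper handle: 22 mm diameter, grippable from 18 mm below to 19 mm above this point, which lies 122 mm above the table and 85 mm from the hinge axis. Below it is the flat steel handle bar (16 mm wide, top 99.5 mm above the table). The knob does not spin on the bar.
- hinge (a point): Point on the vertical hinge axis of the damper handle, at the height of the knob's centre (122 mm above the table; the steel hub itself reaches up to 102 mm). Its y axis runs along the duct; at joint value 0 the handle points from here along this frame's -x, at 1.571 along its -y.
- nozzle_grip (a point): Centre of the black grip block of the suction nozzle, atop the upright telescopic pipe: 36 (own x) by 40 (own y, without button) by 40 mm high, 145 mm above the table when in. A 43 mm mouth ring rises to 28 mm above this point; collars up to 56 mm wide begin 32 mm below it. The button is on the +y face: fingers closing along this y squeeze it. The pipe is fixed (110 mm flange) and cannot turn.
- button_face (a point): Centre of the outer face of the release button: steel pad 22 mm wide (x), 26 mm high (z), standing 7 mm proud of the +y face of the grip block at the height of the block's centre; it is pushed in along the nozzle's -y.
- release (a joint): How far the release button is pressed, m: 0 = out, 0.006 = fully in (still 1 mm proud: block and button are then 41 mm across). Spring of about 1 N at the start, 6 N at the bottom. The nozzle is latched down until the button is about 0.005 in; it springs out when not squeezed. The button rides up with the nozzle.
- upper_section (a joint): How far the upper pipe section, carrying the nozzle, is drawn out of the lower one, in m: 0 = in, 0.070 = at its stop (the first stop, nozzle raised 70 mm). It moves first, with about 3 N. If let go it drops back and rests on the latch at about 0.017 until the button is pressed again.
- lower_section (a joint): How far the lower pipe section is drawn out of the fixed pipe, m: 0 = in, 0.070 = at its stop. It follows once the upper section is at its stop and takes about 5 N more; with both at 0.070 the nozzle is at the second stop, raised 140 mm in all. Both sections slide back down by their own weight when let go.
- nozzle: The nozzle head that is gripped (block, mouth ring and button); origin and axes as nozzle_grip.
- burner: Bystander: small dark bronze burner, open bowl on three feet, 92 mm diameter, 65 mm high, standing between the damper and the pipe. Origin at the centre of its underside.
- wide_burner: Bystander: wide dark bronze burner, open bowl on three feet, 137 mm diameter, 75 mm high, at the back. Origin at the centre of its underside.
- lidded_burner: Bystander: dark bronze burner with lid and small finial, 96 mm diameter, 96 mm high, at the back. Origin at the centre of its underside.
- holder: Bystander: round brass incense holder with small holes on top, 42 mm diameter, 24 mm high, in front. Origin at the centre of its underside.
- ruler: Bystander: flat wooden ruler, 300 by 26 by 5 mm, long along its own y, lying behind the small burner. Origin at the centre of its underside.
- brush: Bystander: small hand brush lying on the left side. Origin on its underside.
- cup: Bystander: white ceramic cup, 72 mm diameter, 60 mm high, on the right side. Origin at the centre of its underside.
Mind the look-alikes: they are no part of the job. Leave any green look-alike of the part that bears damper_handle alone.

How it is judged:
By the outcome, as a careful person would: the job done as asked, in the order asked, and still so for the second after the job is handed in, while the arm keeps its last pose, push and grip.
It also fails if it takes over 58 s, if anything falls off the work surface, if the arm or the gripper's body presses on something with over 40 N, if the wrist force passes 120 N, or if a joint passes its speed limit or range.

## Working session

There is one attempt and no reset: what is moved stays moved. The work goes in short steps, Python scripts to look and compute and a tool call to move; the robot and the scene stay as the last step left them, time stands still between calls to the robot, and variables do not carry over. Pictures are saved under pics/ and viewed, and the job is handed in when it is done.

Besides the shell and the picture viewer there is one more tool, called after "Request:" as a command line: name --argument value ..., lists and objects as JSON in quotes. step_arm: Moves the arm, as the interface text tells. Its arguments: {"type":"object","properties":{"plan":{"type":"array"},"jaw":{"type":"number"},"force":{"type":"number"}},"required":["plan"]}

```bash
ls; mkdir -p pics
python3 - <<'E'
from workcell import bot
import cv2,numpy as np
s=bot.observe();print(s)
for n in("side","top"):
    f=bot.grab_frame(n);cv2.imwrite(f"pics/{n}0.png",f["pixels"]);np.savez(f"{n}0.npz",**f)
    print(n,f["mtx"].tolist(),f["R"].tolist(),f["t"].tolist())
E
```

```text
pics
{'clock': 0.0, 'qpos': array([ 1.14483313,  0.52202462, -0.03637246,  1.59999421,  0.02123075,
        1.02112099, -0.11275686]), 'qd': array([ 0.00036813,  0.00171329, -0.00123799, -0.00010273,  0.00080983,
        0.00153109,  0.00099137]), 'joint_efforts': array([ 6.44838528e-04, -9.27101684e+01,  1.98048681e+00, -3.69917822e+01,
        1.79089140e-02,  8.32778140e-03,  7.61178853e-06]), 'position': array([ 0.21763803, -0.58573318,  0.40412345]), 'tool_rot': array([ 3.14150536e+00,  1.15777425e-03, -1.21494511e+00]), 'force': array([-0.81247393,  0.17487118,  0.78025194]), 'moment': array([-0.01090265, -0.01605346, -0.04732768]), 'grip_width': 0.08549324202036682}
side [[411.6503518504232, 0.0, 276.15807034541797], [0.0, 411.6503518504232, 212.84721071218158], [0.0, 0.0, 1.0]] [[-0.7988311990777794, -0.6014413863613698, 0.011703595672718241], [-0.3410462151065, 0.43677759432054064, -0.8324138467499758], [0.4955362696528763, -0.6689496183355478, -0.5540308778283367]] [0.4560729126090942, 0.2876554172173943, 1.1288417245813738]
top [[410.1144940559176, 0.0, 279.0780359107992], [0.0, 410.1144940559176, 205.46062626485036], [0.0, 0.0, 1.0]] [[-0.017877608640931988, -0.9998243876270021, -0.005620054765883752], [-0.980802217726503, 0.018628597162918578, -0.1941133304812292], [0.1941839355149001, 0.0020418800237918806, -0.980963011491215]] [0.012108600586302594, 0.5892866975471384, 1.3044282472657538]
```

View pics/side0.png

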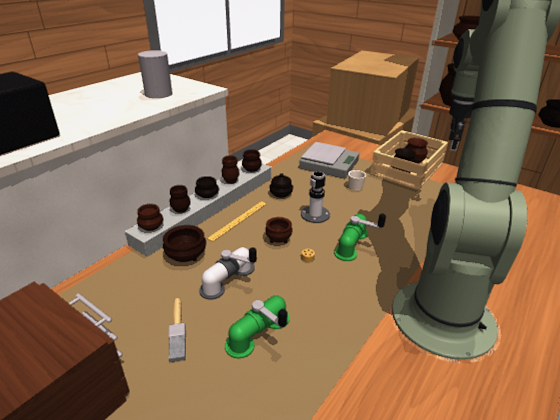

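View pics/top0.png

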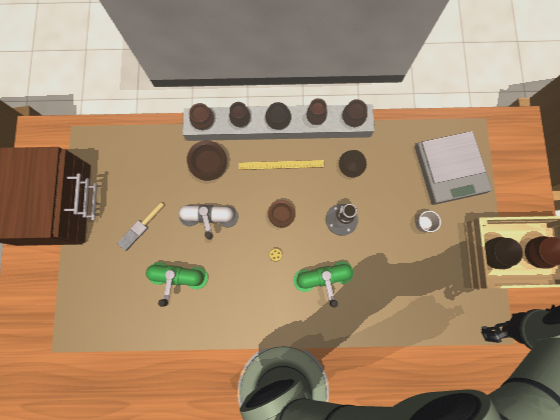

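The side view shows the aluminium duct at about (228,270) with its knob near (253,255), and the pipe at (317,195). In the top view the duct is at (207,214), the knob at (208,235) and the nozzle at (347,210). The two green ducts are the look-alikes. I'll zoom in next.

Run:
```python
import cv2,numpy as np
s=cv2.imread('pics/side0.png');t=cv2.imread('pics/top0.png')
def c(i,x,y,w,h,k):return cv2.resize(i[y:y+h,x:x+w],None,fx=k,fy=k,interpolation=cv2.INTER_CUBIC)
a=np.hstack([c(s,195,235,70,70,5.5),c(s,285,160,70,70,5.5)])
b=np.hstack([c(t,172,185,70,70,5.5),c(t,315,185,70,70,5.5)])
cv2.imwrite('pics/z_s.png',a);cv2.imwrite('pics/z_t.png',b)
```

```text
(no output)
```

View pics/z_s.png

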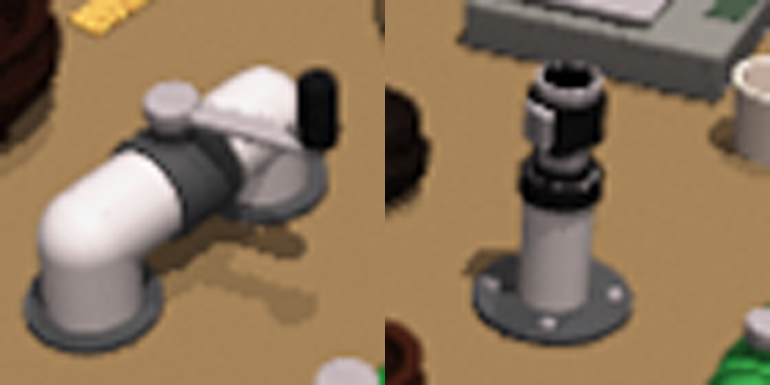

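View pics/z_t.png

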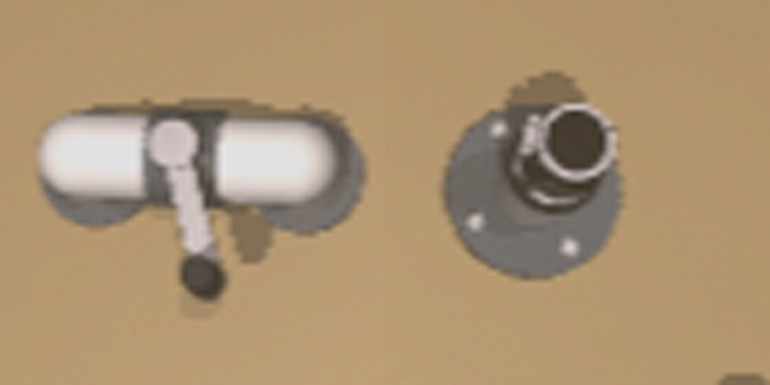

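```bash
cat > h.py <<'E'
import numpy as np,cv2
def L(n):
    f=np.load(n+'.npz');return dict(P=f['pixels'],K=f['mtx'],R=f['R'],t=f['t'])
def ray(f,u,v):
    d=f['R'].T@np.linalg.solve(f['K'],[u,v,1.]);return -f['R'].T@f['t'],d/np.linalg.norm(d)
def plane(f,u,v,z):
    c,d=ray(f,u,v);return c+d*(z-c[2])/d[2]
def tri(f,a,g,b):
    P=[x['K']@np.c_[x['R'],x['t']] for x in(f,g)]
    X=cv2.triangulatePoints(P[0],P[1],np.float64(a).reshape(2,1),np.float64(b).reshape(2,1)).ravel()
    X=X[:3]/X[3]
    e=[np.round(proj(x,X)-y,1) for x,y in((f,a),(g,b))]
    return X,e
def proj(f,X):
    p=f['K']@(f['R']@X+f['t']);return p[:2]/p[2]
E
python3 - <<'E'
from h import *
np.set_printoptions(precision=4,suppress=True)
s=L('side0');t=L('top0')
for f in(s,t):print('cam',-f['R'].T@f['t'])
S=lambda x,y,ox=195,oy=235:((x+.5)/5.5-.5+ox,(y+.5)/5.5-.5+oy)
Sn=lambda x,y:S(x-385,y,285,160)
T=lambda x,y:S(x,y,172,185)
Tn=lambda x,y:S(x-385,y,315,185)
def mask_c(f,x,y,w,h,lo,hi):
    g=cv2.cvtColor(f['P'],cv2.COLOR_BGR2GRAY)[y:y+h,x:x+w]
    m=cv2.inRange(g,lo,hi);n,l,st,c=cv2.connectedComponentsWithStats(m)
    return [(c[i]+[x,y],st[i]) for i in range(1,n) if st[i][4]>15]
print('knobS',mask_c(s,245,243,20,22,0,40));print('knobT',mask_c(t,200,228,20,16,0,75))
kn=tri(s,S(318.5,109),t,T(204,276));print('knob',kn)
print('hubtop',tri(s,S(171,98),t,T(173,141)))
print('hub z=.102',plane(s,*S(171,98),.102),plane(t,*T(173,141),.102))
# flange circles base; duct ends
print('ring',tri(s,Sn(571,78),t,Tn(577,143)))
print('ring.173',plane(s,*Sn(571,78),.173),plane(t,*Tn(577,143),.173))
print('button',tri(s,Sn(540,128),t,Tn(533,133)))
print('pipe flange z=.005',plane(t,*Tn(534,190),.008),plane(s,*Sn(551,298),.008))
print('duct ridge', plane(t,*T(45,152),.06),plane(t,*T(330,160),.06))
E
```

```text
cam [-0.097   0.9038  0.8595]
cam [ 0.3249 -0.0015  1.3941]
knobS [(array([252.0978, 254.7826]), array([ 4,  5,  7, 15, 92], dtype=int32))]
knobT [(array([209.45, 235.5 ]), array([ 7,  4,  5,  7, 20], dtype=int32))]
knob (array([0.4878, 0.2225, 0.1224]), [array([0.1, 0. ]), array([-0. , -0.1])])
hubtop (array([0.5699, 0.2453, 0.1033]), [array([0.2, 0. ]), array([-0.1, -0.1])])
hub z=.102 [0.5715 0.2443 0.102 ] [0.5697 0.2453 0.102 ]
ring (array([ 0.5466, -0.2111,  0.1754]), [array([0.1, 0. ]), array([-0. , -0.1])])
ring.173 [ 0.5491 -0.215   0.173 ] [ 0.5467 -0.2117  0.173 ]
button (array([ 0.5574, -0.1927,  0.1436]), [array([-0.3, -0. ]), array([0.2, 0.3])])
pipe flange z=.005 [ 0.5475 -0.2118  0.008 ] [ 0.5474 -0.208   0.008 ]
duct ridge [0.5724 0.3303 0.06  ] [0.5643 0.1587 0.06  ]
```

Run:
```python
from h import *
s=L('side0');t=L('top0')
a=cv2.resize(s['P'][165:205,300:335],None,fx=14,fy=14,interpolation=cv2.INTER_LINEAR)
b=cv2.resize(t['P'][198:228,330:360],None,fx=16,fy=16,interpolation=cv2.INTER_LINEAR)
cv2.imwrite('pics/n_s.png',a);cv2.imwrite('pics/n_t.png',np.clip(b*1.6,0,255).astype('u1'))
```

```text
(no output)
```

View pics/n_s.png

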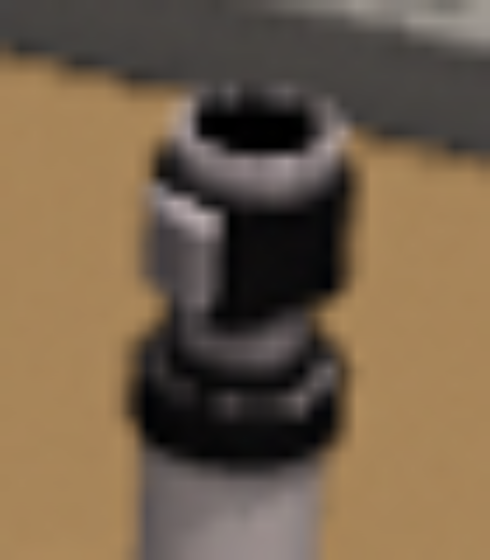

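View pics/n_t.png

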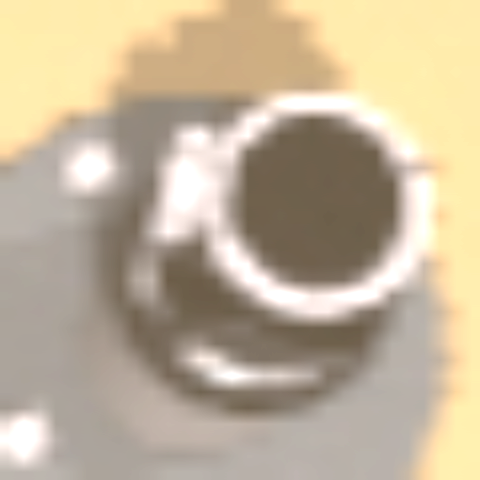

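Run:
```python
from h import *
np.set_printoptions(precision=4,suppress=True)
s=L('side0');t=L('top0')
S=lambda x,y:((x+.5)/14-.5+300,(y+.5)/14-.5+165)
T=lambda x,y:((x+.5)/16-.5+330,(y+.5)/16-.5+198)
def yaw(f,a,b,z):
    A=plane(f,*a,z);B=plane(f,*b,z);d=B-A;print(A,B,np.linalg.norm(d),np.degrees(np.arctan2(d[1],d[0])))
print('top button edges (x axis)')
yaw(t,T(162,235),T(182,130),.158); yaw(t,T(192,240),T(212,130),.158)
print('side button top edge (x axis)');yaw(s,S(215,208),S(155,185),.158)
yaw(s,S(210,316),S(150,285),.132)
print('side block lower edge (y axis)');yaw(s,S(340,292),S(228,322),.125)
c=np.array([.547,-.2118])
for f,n in((s,'s'),(t,'t')):
  for z in(.145,.158):
    for yw in(-10,-20,-30):
      r=np.radians(yw);X=np.r_[c+.027*np.array([-np.sin(r),np.cos(r)]),z];p=proj(f,X)
      print(n,z,yw,((p-[300,165]+.5)*14-.5) if n=='s' else ((p-[330,198]+.5)*16-.5))
```

```text
top button edges (x axis)
[ 0.545  -0.1839  0.158 ] [ 0.5654 -0.1887  0.158 ] 0.02093467460964051 -13.213235677392271
[ 0.5439 -0.1896  0.158 ] [ 0.5652 -0.1944  0.158 ] 0.021894029971859682 -12.796045935289749
side button top edge (x axis)
[ 0.5508 -0.1964  0.158 ] [ 0.5692 -0.1971  0.158 ] 0.01839755367233449 -2.267755849792838
[ 0.5456 -0.1889  0.132 ] [ 0.5661 -0.1928  0.132 ] 0.020869089924326307 -10.641168395953608
side block lower edge (y axis)
[ 0.5321 -0.2305  0.125 ] [ 0.5465 -0.1997  0.125 ] 0.033960076895971664 64.89109464413045
s 0.145 -10 [184.7609 269.4096]
s 0.145 -20 [172.1458 261.9879]
s 0.145 -30 [162.1871 253.7504]
s 0.158 -10 [187.934  224.0207]
s 0.158 -20 [175.2492 216.6584]
s 0.158 -30 [165.2334 208.4879]
t 0.145 -10 [157.7225 212.6731]
t 0.145 -20 [162.9271 189.4555]
t 0.145 -30 [172.1738 167.6189]
t 0.158 -10 [167.1371 200.3625]
t 0.158 -20 [172.3878 176.918 ]
t 0.158 -30 [181.7221 154.8682]
```

The two views agree:
- **Knob:** (0.488, 0.2225, 0.122).
- **Hinge:** (0.570, 0.245). That puts the knob 85 mm from the hinge, as the text gives.
- **Nozzle axis:** (0.547, -0.212), with its yaw at about -15°.

I'll go to the damper first.

Request:
step_arm --plan '[[[1,1.5,0,0],[3,5,0,0],[5,8,0,0],[7,11,0,0],[9,14.5,0,-0.02],[11,18,0,-0.04],[13,21.5,0,-0.06],[15,25,0,-0.08],[17,28,0,-0.1],[19,31,0,-0.1],[21,34,0,-0.1],[23,37,0,-0.1]]]' --jaw 0.3 --force 25

```text
clock: 1.1
position: [0.4482, -0.2141, 0.4042]
tool_rot: [3.141, 0.001, -1.315]
force: [0.2, -1.3, -0.3]
grip_width: 0.06
```

Request:
step_arm --plan '[[[0.3,3,0,0],[0.6,7,0,0],[1,11,0,0],[1.4,15,0,0],[1.8,19,0,0],[2.2,23,0,0],[2.6,27,0,0],[3,31,0,0],[3.4,35,0,0],[3.7,39,0,0],[4,42.5,0,0],[4,43.7,0,0]]]'

```text
clock: 2.1
position: [0.4876, 0.228, 0.404]
tool_rot: [3.142, 0.003, -1.31]
force: [-0.7, 0.6, -0.0]
grip_width: 0.0599
```

Run:
```python
from workcell import bot
import cv2,numpy as np
s=bot.observe();print(s['position'],s['tool_rot'],s['qpos'],s['grip_width'])
for n in("side","top"):
    f=bot.grab_frame(n);np.savez(f"{n}1.npz",**f);p=f["pixels"]
    cv2.imwrite(f"pics/{n}1.png",cv2.resize(p[180:300,150:310] if n=='side' else p[150:270,130:290],None,fx=4.5,fy=4.5,interpolation=cv2.INTER_CUBIC))
```

```text
[0.48759111 0.22799408 0.4039742 ] [ 3.14155027e+00  3.11390402e-03 -1.31022764e+00] [-0.29014181  0.40066598 -0.33854105  1.81772982  0.15645082  0.94857193
 -2.00543718] 0.05985746206981762
```

View pics/side1.png

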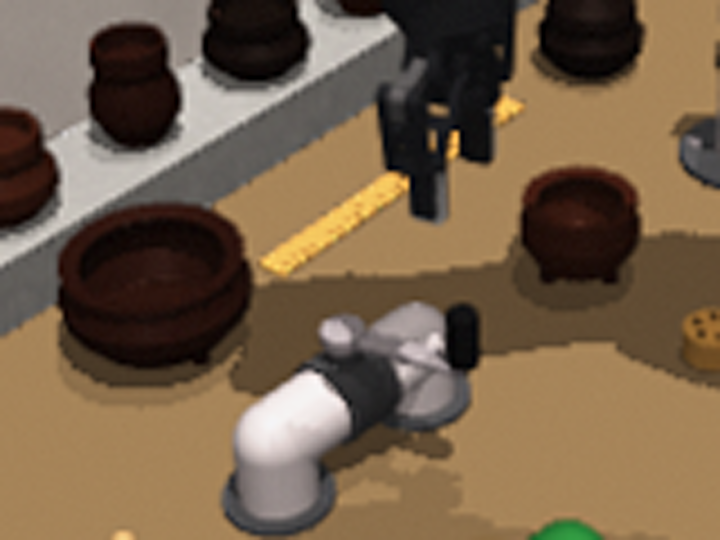

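View pics/top1.png

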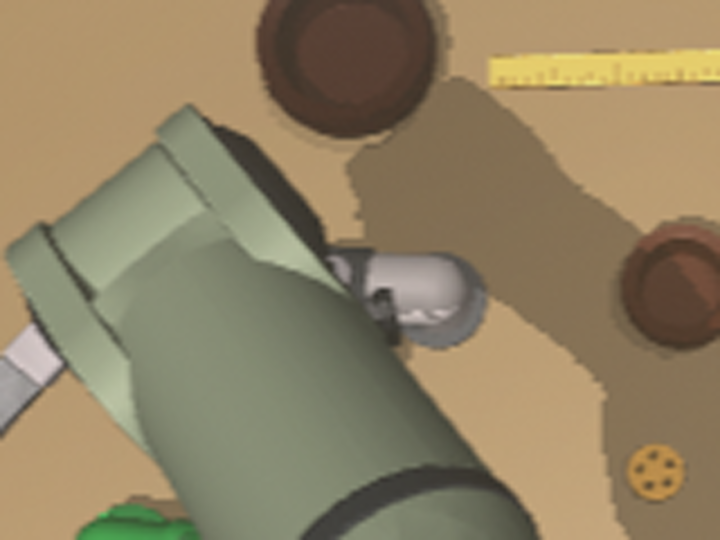

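The gripper hovers above the knob. The knob's handle is unchanged, and the fingers straddle it along the tangent. I'll go down and close.

Request:
step_arm --plan '[[[0,-0.5,-1,0],[0,-0.5,-2.5,0],[0,-0.5,-4,0],[0,-0.5,-5.5,0],[0,-0.5,-7,0],[0,-0.5,-8.5,0],[0,-0.5,-9.5,0],[0,-0.5,-10.5,0],[0,-0.5,-11.5,0],[0,-0.5,-12.1,0],[0,-0.5,-12.1,0]]]' --jaw 0.35

```text
clock: 3.12
position: [0.4875, 0.2202, 0.2816]
tool_rot: [3.139, 0.002, -1.311]
force: [0.3, 0.3, -0.7]
grip_width: 0.0557
```

Run:
```python
from workcell import bot
import cv2,numpy as np
for n in("side",):
    f=bot.grab_frame(n);p=f["pixels"]
    cv2.imwrite(f"pics/{n}2.png",cv2.resize(p[180:300,150:310] if n=='side' else p[150:270,130:290],None,fx=4.5,fy=4.5,interpolation=cv2.INTER_CUBIC))
```

```text
(no output)
```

View pics/side2.png

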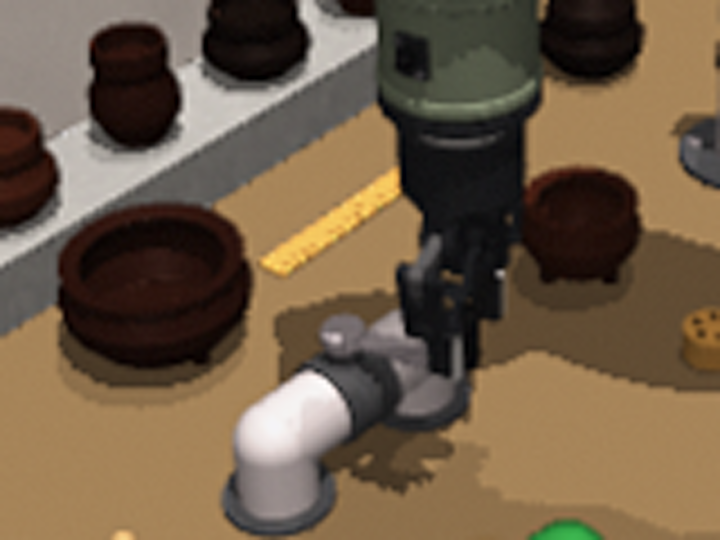

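The fingers are lowered around the knob. I'll close on it, expecting a stop near 22 mm.

Request:
step_arm --plan '[[[0,0,0,0],[0,0,0,0],[0,0,0,0],[0,0,0,0],[0,0,0,0],[0,0,0,0]]]' --jaw 1

```text
clock: 3.67
position: [0.4877, 0.2205, 0.2829]
tool_rot: [3.141, 0.002, -1.311]
force: [-1.9, 0.9, 6.1]
grip_width: 0.0211
```

Run:
```python
import numpy as np
h=np.array([.5702,.245]);p=np.array([.4877,.2205]);d=p-h
print(np.hypot(*d))
for a in list(range(0,82,6)):
    r=np.radians(a);R=np.array([[np.cos(r),-np.sin(r)],[np.sin(r),np.cos(r)]])
    print(a,np.round((h+R@d-p)*100,2),round(r,3))
```

```text
0.08606102486026995
0 [0. 0.] 0.0
6 [ 0.3  -0.85] 0.105
12 [ 0.69 -1.66] 0.209
18 [ 1.16 -2.43] 0.314
24 [ 1.71 -3.14] 0.419
30 [ 2.33 -3.8 ] 0.524
36 [ 3.02 -4.38] 0.628
42 [ 3.76 -4.89] 0.733
48 [ 4.55 -5.32] 0.838
54 [ 5.38 -5.66] 0.942
60 [ 6.25 -5.92] 1.047
66 [ 7.13 -6.08] 1.152
72 [ 8.03 -6.15] 1.257
78 [ 8.93 -6.13] 1.361
```

Request:
step_arm --plan '[[[0.1,-0.4,0,0.05],[0.3,-0.85,0,0.1],[0.7,-1.65,0,0.21],[1.15,-2.4,0,0.31],[1.7,-3.15,0,0.42],[2.35,-3.8,0,0.52],[3,-4.4,0,0.63],[3.75,-4.9,0,0.73],[4.55,-5.3,0,0.84],[5.4,-5.65,0,0.94],[6.25,-5.9,0,1.05],[6.25,-5.9,0,1.05]]]'

```text
clock: 4.67
position: [0.5516, 0.1617, 0.283]
tool_rot: [-3.14, 0.001, -0.254]
force: [1.2, 4.9, 0.9]
grip_width: 0.0211
```

Request:
step_arm --plan '[[[0.4,-0.1,0,0.05],[0.8,-0.15,0,0.1],[1.2,-0.2,0,0.14],[1.6,-0.2,0,0.19],[1.6,-0.2,0,0.19],[1.6,-0.2,0,0.19]]]'

```text
clock: 5.17
position: [0.5663, 0.1601, 0.2829]
tool_rot: [-3.14, 0.005, -0.063]
force: [-14.6, 0.6, 7.9]
grip_width: 0.021
```

The reaction of -14.6 N, at the predicted open position (0.566, 0.160), points to the stop. I'll push slightly further to be sure.

Request:
step_arm --plan '[[[0.2,0,0,0.02],[0.3,0,0,0.02],[0.3,0,0,0.02],[0.3,0,0,0.02]]]'

```text
clock: 5.5
position: [0.5673, 0.1606, 0.2827]
tool_rot: [3.141, 0.01, -0.042]
force: [-21.9, -0.9, 14.3]
grip_width: 0.021
```

Request:
step_arm --plan '[[[0,0,0,0],[0,0,0,0],[0,0,0,0],[0,0,0,0],[0,0,1,0],[0,0,3,0],[0,0,5,0],[0,0,7,0],[0,0,9,0],[0,0,11,0],[0,0,13,0],[0,0,14,0]]]' --jaw 0.4

```text
clock: 6.5
position: [0.5674, 0.1608, 0.4258]
tool_rot: [-3.141, 0.007, -0.042]
force: [-0.1, -0.1, -0.0]
grip_width: 0.0511
```

Request:
step_arm --plan '[[[0,-1.5,0,-0.1],[0,-4,0,-0.2],[0,-7,0,-0.32],[-0.4,-10,0,-0.44],[-0.8,-13,0,-0.56],[-1.2,-16,0,-0.68],[-1.6,-19,0,-0.8],[-2,-22,0,-0.92],[-2,-25,0,-1.04],[-2,-28,0,-1.16],[-2,-31,0,-1.28],[-2,-32,0,-1.4]]]' --jaw 0

```text
clock: 7.5
position: [0.5468, -0.1637, 0.4258]
tool_rot: [-3.141, 0.005, -1.453]
force: [-0.2, -0.1, 0.4]
grip_width: 0.0854
```

Run:
```python
from workcell import bot
import cv2,numpy as np
s=bot.observe();print(s['position'],s['tool_rot'],s['qpos'])
for n in("side","top"):
    f=bot.grab_frame(n);np.savez(f"{n}3.npz",**f);p=f["pixels"]
    cv2.imwrite(f"pics/{n}3.png",cv2.resize(p[150:300,190:350] if n=='side' else p[150:270,160:370],None,fx=3.8,fy=3.8,interpolation=cv2.INTER_CUBIC))
```

```text
[ 0.54676006 -0.1637442   0.42575951] [-3.14147109  0.00533214 -1.45271429] [ 0.42315645  0.42794023 -0.32163391  1.70988607  0.14760336  1.02933422
 -1.40054281]
```

View pics/side3.png

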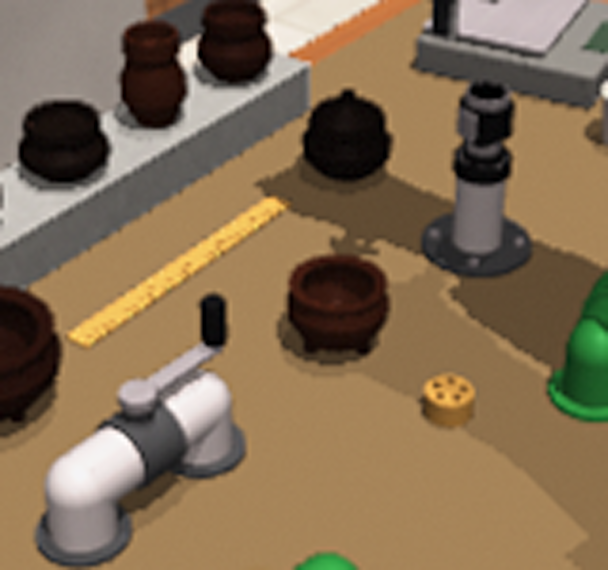

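View pics/top3.png

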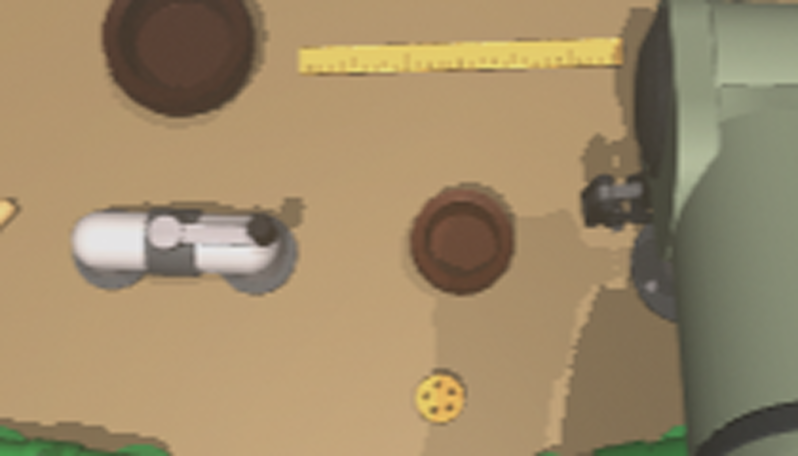

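The handle lies in line with its duct: hub at (165,232), knob at (262,233) in the top crop. The bystanders haven't moved. I'll line up over the nozzle next.

Request:
step_arm --plan '[[[0,-1,0,-0.1],[0,-2.5,0,-0.2],[0,-4,0,-0.3],[0,-4.8,0,-0.38],[0,-4.8,0,-0.38],[0,-4.8,-1.5,-0.38],[0,-4.8,-3,-0.38],[0,-4.8,-4,-0.38],[0,-4.8,-5,-0.38],[0,-4.8,-5,-0.38]]]'

```text
clock: 8.43
position: [0.5469, -0.2086, 0.3739]
tool_rot: [3.139, 0.007, -1.827]
force: [0.2, -0.1, -0.7]
grip_width: 0.0852
```

Run:
```python
from workcell import bot
import cv2,numpy as np
s=bot.observe();print(s['position'],s['tool_rot'],s['qpos'])
for n in("side","top"):
    f=bot.grab_frame(n);np.savez(f"{n}4.npz",**f);p=f["pixels"]
    cv2.imwrite(f"pics/{n}4.png",cv2.resize(p[130:230,270:370] if n=='side' else p[160:260,300:400],None,fx=6,fy=6,interpolation=cv2.INTER_CUBIC))
```

```text
[ 0.54685511 -0.20861726  0.37393614] [ 3.1393225   0.00669554 -1.82679376] [ 0.42147169  0.49971864 -0.21996995  1.73040508  0.12259295  0.92736876
 -1.67309528]
```

View pics/side4.png

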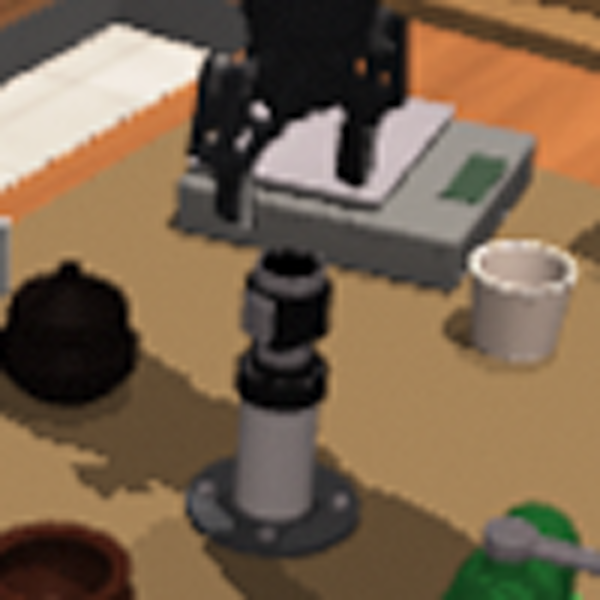

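View pics/top4.png

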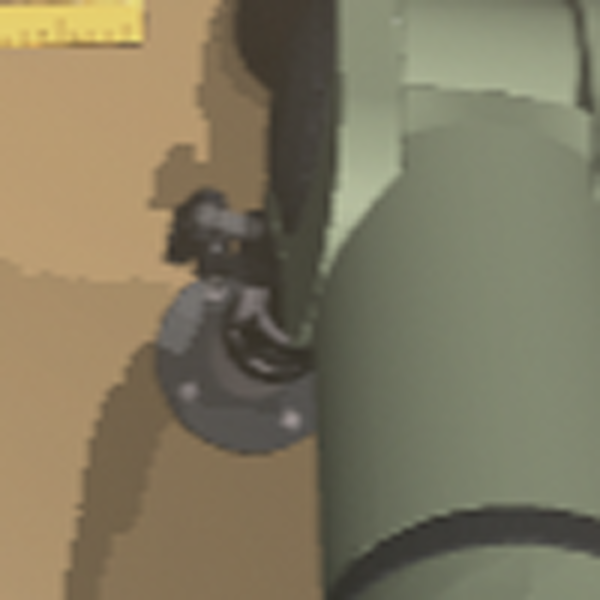

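The open fingers straddle the nozzle, with the near finger on the button side. I'll go down to the block.

Request:
step_arm --plan '[[[0,-0.3,-1,0],[0,-0.3,-2,0],[0,-0.3,-3,0],[0,-0.3,-4,0],[0,-0.3,-5,0],[0,-0.3,-6,0],[0,-0.3,-7,0],[0,-0.3,-7.6,0],[0,-0.3,-7.6,0]]]'

```text
clock: 9.28
position: [0.5469, -0.212, 0.2982]
tool_rot: [3.14, 0.007, -1.828]
force: [0.1, 0.2, -0.2]
grip_width: 0.0855
```

Run:
```python
from workcell import bot
import cv2,numpy as np
s=bot.observe();print(s['position'],s['tool_rot'],s['force'],s['moment'])
for n in("side","top"):
    f=bot.grab_frame(n);np.savez(f"{n}5.npz",**f);p=f["pixels"]
    cv2.imwrite(f"pics/{n}5.png",cv2.resize(p[150:220,280:350] if n=='side' else p[160:260,300:400],None,fx=8,fy=8,interpolation=cv2.INTER_CUBIC))
```

```text
[ 0.54692    -0.21195074  0.29822023] [ 3.13952061  0.00654938 -1.82812272] [ 0.06831602  0.20940007 -0.22831132] [ 0.01163258  0.01556484 -0.04874303]
```

View pics/side5.png

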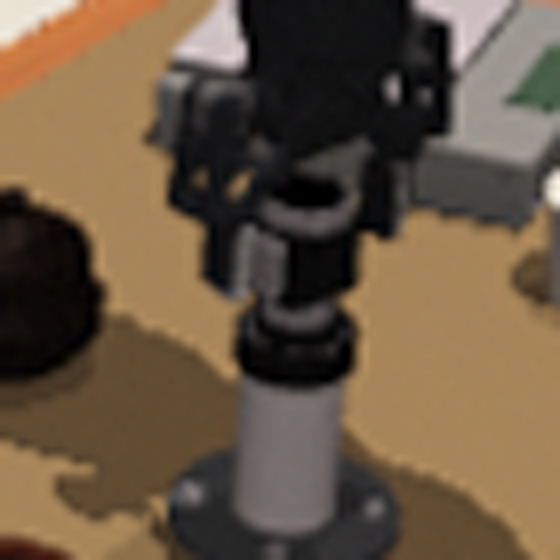

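The near finger stands beside the steel button and is parallel to it. I'll close with 60 N, expecting a 41 mm opening.

Request:
step_arm --plan '[[[0,0,0,0],[0,0,0,0],[0,0,0,0],[0,0,0,0],[0,0,0,0],[0,0,0,0],[0,0,0,0],[0,0,0,0]]]' --jaw 1 --force 60

```text
clock: 10.05
position: [0.5474, -0.2121, 0.3005]
tool_rot: [-3.141, 0.006, -1.829]
force: [-2.5, 0.4, 9.3]
grip_width: 0.0408
```

Run:
```python
from workcell import bot
s=bot.observe();print(s['position'],s['tool_rot'],s['force'],s['moment'],s['grip_width'])
```

```text
[ 0.54742769 -0.21211787  0.30053144] [-3.14082797  0.00640227 -1.82860144] [-2.50734679  0.41605295  9.30168272] [ 0.39948945  0.47026496 -0.27565768] 0.04078301002349889
```

The opening is 40.8 mm, so the button is fully in, and the side loads are small. I'll draw it up.

Request:
step_arm --plan '[[[0,0,0.3,0],[0,0,0.8,0],[0,0,1.4,0],[0,0,2,0],[0,0,2.6,0],[0,0,3.2,0],[0,0,3.8,0],[0,0,4.4,0],[0,0,5,0],[0,0,5.6,0],[0,0,6,0],[0,0,6,0]]]'

```text
clock: 11.05
position: [0.5474, -0.2121, 0.3614]
tool_rot: [-3.14, 0.006, -1.829]
force: [-1.0, 0.7, -3.3]
grip_width: 0.0408
```

Request:
step_arm --plan '[[[0,0,0.4,0],[0,0,0.9,0],[0,0,1.4,0],[0,0,2,0],[0,0,2.6,0],[0,0,3.2,0],[0,0,3.8,0],[0,0,4.4,0],[0,0,5,0],[0,0,5.6,0],[0,0,6.2,0],[0,0,6.2,0]]]'

```text
clock: 12.05
position: [0.5473, -0.2121, 0.4247]
tool_rot: [-3.14, 0.006, -1.829]
force: [-3.9, 1.5, -3.3]
grip_width: 0.0409
```

Run:
```python
from workcell import bot
import cv2,numpy as np
for n in("side",):
    f=bot.grab_frame(n);np.savez(f"{n}6.npz",**f);p=f["pixels"]
    cv2.imwrite(f"pics/{n}6.png",cv2.resize(p[110:225,260:375],None,fx=5,fy=5,interpolation=cv2.INTER_CUBIC))
```

```text
(no output)
```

View pics/side6.png

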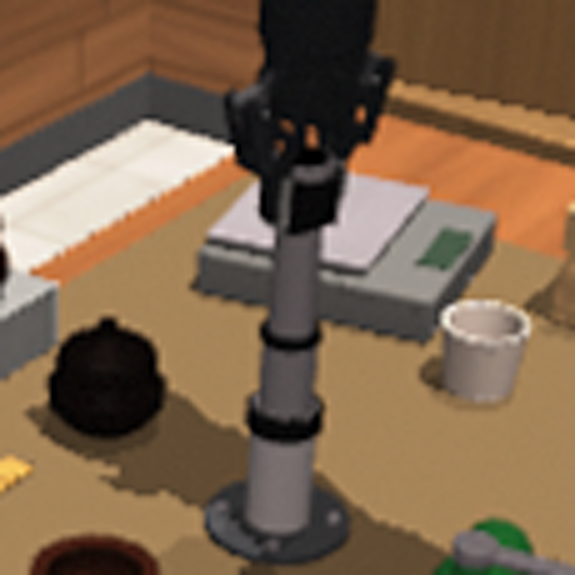

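Both sections are out, with about 16 mm left to the second stop. I'll ease up to it.

Request:
step_arm --plan '[[[0,0,0.3,0],[0,0,0.6,0],[0,0,0.9,0],[0,0,1.2,0],[0,0,1.4,0],[0,0,1.6,0],[0,0,1.6,0],[0,0,1.6,0]]]'

```text
clock: 12.77
position: [0.5473, -0.2121, 0.4403]
tool_rot: [-3.14, 0.006, -1.829]
force: [-2.5, 0.4, -3.2]
grip_width: 0.0408
```

Request:
step_arm --plan '[[[0,0,0.1,0],[0,0,0.2,0],[0,0,0.3,0],[0,0,0.3,0],[0,0,0.3,0]]]'

```text
clock: 13.18
position: [0.5472, -0.2121, 0.4412]
tool_rot: [3.141, 0.006, -1.829]
force: [7.8, -1.5, -33.5]
grip_width: 0.0403
```

The force is -33.5 N at a raise of 0.141 m, so this is the second stop. I'll relax to a light upward pull and hold.

Request:
step_arm --plan '[[[0,0,0.1,0],[0,0,0.1,0],[0,0,0.1,0],[0,0,0.1,0],[0,0,0.1,0],[0,0,0.1,0]]]'

```text
clock: 13.68
position: [0.5474, -0.2122, 0.4411]
tool_rot: [3.14, 0.007, -1.829]
force: [5.8, -0.7, -22.2]
grip_width: 0.0405
```

Run:
```python
from workcell import bot
import cv2,numpy as np
s=bot.observe();print(s['position'],s['force'],s['grip_width'],abs(s['qd']).max(),s['clock'])
for n in("side","top"):
    f=bot.grab_frame(n);np.savez(f"{n}7.npz",**f);p=f["pixels"]
    cv2.imwrite(f"pics/{n}7.png",p)
s=bot.observe();print(s['position'],s['force'],s['clock'])
from h import *
c,=[L('side7')]
cv2.imwrite("pics/z7.png",cv2.resize(c['P'][110:225,260:375],None,fx=5,fy=5,interpolation=cv2.INTER_CUBIC))
```

```text
[ 0.54737173 -0.21219611  0.44110793] [  5.80544395  -0.73837689 -22.16494241] 0.040510326261881204 0.0016021712022241462 13.6833
[ 0.54737854 -0.21219332  0.44110733] [  6.59028531  -0.38833018 -23.3079882 ] 13.7833
```

View pics/z7.png

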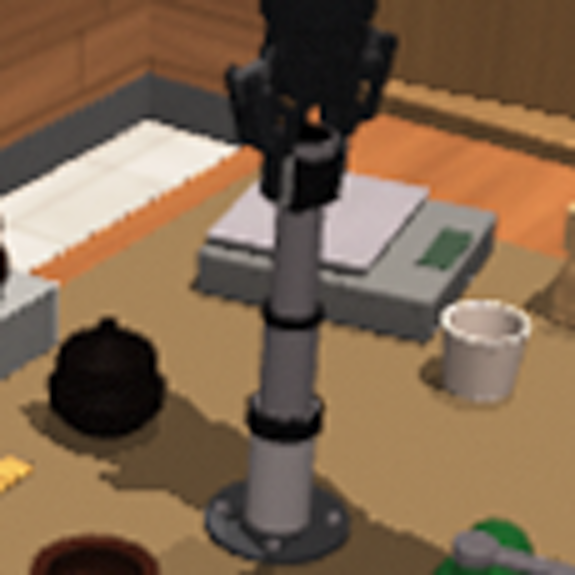

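View pics/top7.png

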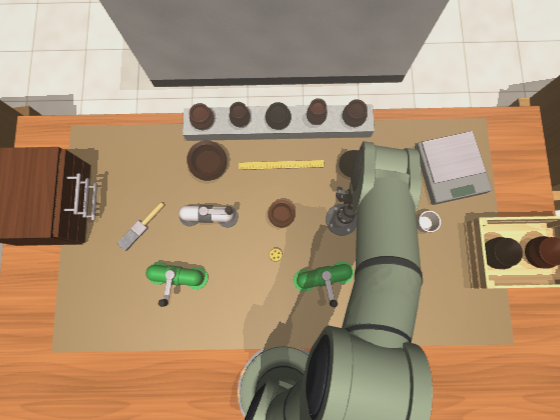

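View pics/side7.png

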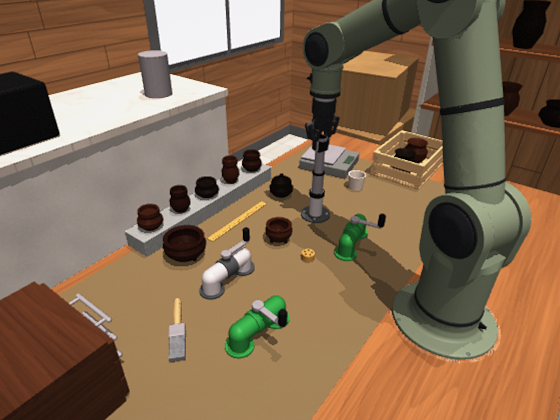

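Both sections stand fully out, the collars have separated at (292,318) and (285,415) in the crop, and the handle is in line. Nothing else has moved. I'll hand it in.

```bash
python3 -c "
from workcell import bot
print(bot.job_done());s=bot.observe();print(s['position'],s['force'],s['grip_width'])"
```

```text
the job is handed in; nothing more can be done
None
the job is handed in; nothing more can be done
```

The damper is open and the suction nozzle is gripped and held still at its second stop. I handed the job in at about 13.8 s; no verdict is reported, so these are my own last checks.

- **Damper:** I gripped the knob and swung the handle about 70° anticlockwise, since it started part-way, roughly 18° off its closed stop. The stop pushed back with 15–22 N where I had predicted the open position. Pictures afterwards show the handle in line with the duct.
- **Nozzle:** I squeezed the grip block and button to 40.8 mm, against 41 mm for fully in, then drew it straight up. The tool rose 141 mm, against the 140 mm expected.
- **Second stop:** The stop showed as a jump from about 3 to 33 N. I then eased off to a steady pull of about 23 N, with the grip still at 60 N and the arm still.
- **Bystanders:** The last top and side pictures show the burners, the other things and the green look-alikes where they were. The arm partly hides the lidded burner and the cup in the top view, but both are clear in the side view.

**One disagreement:** I measured only about 3 N with the second section out, where the text led me to expect about 8 N. The pictures and the firm stop both show that section fully out.

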